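# Change the tray of castings on the goldsmith's scale

## Robot

A 6-joint arm with a two-finger parallel gripper is mounted at the origin on the work surface. World frame = base frame: x ahead of the robot, y to its left, z up, the work surface at z = 0. Lengths are in m, angles in degrees, forces in N, time in s.
With the tool pointing down it reaches from about 0.375 to 0.9 m from the base axis. Payload 3.1 kg.
Tool frame: the origin (TCP) lies between the finger pads; the fingertips stand bot.tip_extent ahead of it and the grasp point (between the pads) lies 2 mm behind it (bot.tip_extent is the distance from the TCP to the fingertips, in m); z points along the fingers, y is the direction in which the jaws open and shut (so a half turn about z gives the same grasp; the last joint's range is limited). The gripper opens to 87 mm and grips with 3 to 60 N. Pads are 19 mm wide; open, the fingers measure 117 mm over their backs; the gripper's body (75 mm by 190 mm) begins 51 mm behind the grasp point.
Start: joints at [54.116, 30.224, 82.088, -0, 67.689, -10.227], TCP at [0.271, 0.563, 0.24] pointing down, gripper open.
Joint ranges: [-176.69, 176.69], [-43.24, 126.21], [12.49, 139.97], [-82, 262], [0, 151.66], [-163.58, 163.58]. Speed limits (degrees/s): [159.86, 159.86, 180, 180, 180, 180].

## Interface

Orientations are given as a 3x3 rotation matrix whose columns are the frame's x, y, z axes.
In Python, from rig import bot, imaging, recognise, masks_of, mark_of gives the robot as it stands.
- The arm moves only by the tool send_rows, never from a script. Its argument "plan" is a list that holds one entry, the list of rows, each a list of 5 numbers: the shift along the world's x, y, z normalised to -1 to 1, where 1 is 0.03 m, then the turn about the world's z normalised to -1 to 1, where 1 is 0.1 rad, then the closure, from -1 (fully open) to 1 (shut). A call has 1 to 20 rows; each row shifts and turns the commanded pose from where the row before left it; what a row does not reach is not made up. A row lasts 1/10 s, in which the tool goes at most 50 mm and 8.59 degrees, less where a joint would pass 70% of its speed; a pose out of reach is approached as far as the arm can. A call with a number of a shift or a turn outside -1 to 1 is refused whole. A call with a gripper value outside its range is refused whole. The fingers move at their own pace and stop on an object; the grip force is fixed at half the most. Time passes only in rows, so rows that do not move let the fingers close. It gives the time, the measured TCP pose, the force and the opening at its end, in the units of the state.
- bot.read_state(): the state, without advancing time (a new reading comes with each control period).
- imaging.capture(name): name is "scene" or "top" or "wrist"; returns a dict with "img" (384x512x3 uint8, blue, green, red), "mtx" (3x3 intrinsics, pixels), "distortion" ([k1, k2, p1, p2, k3] as OpenCV has them; the pictures are not rectified), "pose" (4x4, takes a point from camera to world coordinates); the wrist camera has in their place "T_tool_cam" (4x4, takes a point from camera to tool coordinates, whose origin is the TCP and whose axes are the flange's). Camera axes: x right, y down, z forward; pixel columns grow to the right and rows downward; lengths in m; the calibration is good to about 2 mm. A picture is of the moment at which its call begins: read the wrist's pose just before it. There is no depth.
- bot.hand_in(): hands the job in, once; it reports no verdict.
Trained networks look in the newest picture that a camera, given by its name, has taken for a name from the list of things; names that differ only in an ending like _2 or _b are one class to them, and where a whole thing is asked for, a point or a joint stands for the part that bears it (a point fixed in the world has none). Each returns a list of dicts, best first, with "conf" (0 to 1); they miss things now and then, are a little off and sometimes report something else, mostly with a low value. They report only what shows in the picture. A call takes as long as a camera call. They do not tell look-alikes from the thing itself.
- recognise(camera, target): "at" ([x, y, z] in m, in world coordinates, good to about 4 mm: the middle of the surface that is visible of it).
- masks_of(camera, target): "region" (384x512 bool, what is visible of it).
- mark_of(camera, target): "at" ([x, y, z] in m, in world coordinates, good to about 4 mm: a listed point, or the origin of a listed thing).
The state is a dict: "time_s": time; "joint_positions": joint angles; "qvel": joint speeds; "tau": joint torques, N m; "position": TCP position; "tcp_rot": TCP orientation; "force": force on the tool from outside, world axes, zero at the start; "moment": the same for the moment, N m; "opening": opening from 0.0 (shut) to 1.0 (fully open).
Only numpy, scipy, OpenCV 4.12 (cv2) and the standard library are available. Lean on these libraries where they do the work, as an engineer would, in place of code of your own. Each camera call takes 0.05 s, during which the arm holds its last target.

## Task

The tray of loose castings on the bench scale has been weighed: carry it level to the wooden job rack and lay it flat in the free bay. Then carry the tray waiting on the black mat, level too, to the scale and put it in the middle of the platform. Set both trays down gently rather than dropping them, spill no castings, leave everything else where it stands, and let go of both trays.

Things in the scene. Friction and masses are not known exactly. Their poses are not given: they have to be found in the camera images.
- tray_weighed: stamped steel open job tray, 130 long (its x) x 62 wide (its y) x 26 high, walls and floor 3 thick, with four loose silver castings in it; about 0.16 kg empty, 0.3 kg full; origin at the centre of its underside, z up. All three trays are alike. This one has been weighed: it starts on the scale's platform; its long side points any way within 0.9 rad of y.
- tray_waiting: stamped steel open job tray, 130 long (its x) x 62 wide (its y) x 26 high, walls and floor 3 thick, with four loose silver castings in it; about 0.16 kg empty, 0.3 kg full; origin at the centre of its underside, z up. All three trays are alike. This one waits on the black bench mat, with pliers and a steel block beside its long sides, about 30 mm or more from the middle of each long side.
- tray_racked: stamped steel open job tray, 130 long (its x) x 62 wide (its y) x 26 high, walls and floor 3 thick, with its castings, which do not move, in it; about 0.16 kg empty, 0.3 kg full; origin at the centre of its underside, z up. All three trays are alike. It lies in one bay of the rack, lengthwise, and stays there.
- scale: white digital bench scale, fixed: case 215 x 170, 32 high, with the display strip on its -x side; a round steel platform 150 across stands on top, its surface 48 above the table. Origin on the table under the platform's centre.
- scale_top (a point): centre of the scale platform's upper surface, z up
- rack: flat wooden job rack, fixed, 215 (its x) x 164 (its y), with two bays side by side along its x, each 97 wide (x) x 150 long (y), so that a tray lies in it with its long side along the rack's y. The bays' floor is 10 above the table; the lips round and between the bays stand 6 above that floor and are 7 thick. Origin at the centre of its underside.
- bay_near (a point): centre of the floor of the rack's bay on its -x side; one of the two bays holds tray_racked, the other is free (a blank paper slip, flat, lies in it)
- bay_far (a point): centre of the floor of the rack's bay on its +x side
- mat: black rubber bench mat, fixed, 260 (x) x 170 (y), 3 thick, origin at the centre of its underside; the waiting tray, the pliers and the doming block lie on it. (A steel bench block on a round leather pad, 28 high, lies fixed close in front of the robot, out of the way.)
- pliers: bystander: flat-nose pliers lying along their own y, 145 long, 50 wide, 14 high, beside the waiting tray; origin underneath, near the middle
- doming_block: bystander: steel cube of 50 with round hollows, fixed, beside the waiting tray; origin at the centre of its underside
- squeeze_bottle: bystander: white plastic bottle with a red cap, 48 across, 150 high, upright; origin at the centre of its underside
- polish_tin: bystander: tin, 50 across, 75 high; origin at the centre of its underside
- brush_jar: bystander: glass jar with brushes and gravers, fixed, 52 across, 175 high with the brushes; origin at the centre of its underside
- mandrel: bystander: tapered steel ring mandrel standing 167 high on a 50 square wooden foot, fixed; origin at the centre of its underside
- cast_weighed0: ring casting with a square head, 26 x 24 x 10, loose in the weighed tray; origin underneath it
- cast_weighed1: casting button, a round tapered slug 22 across, 14 high, loose in the weighed tray; origin underneath it
- cast_weighed2: little ingot bar 15 x 34 x 11, loose in the weighed tray; origin underneath it
- cast_weighed3: ring casting with a square head, 26 x 24 x 10, loose in the weighed tray; origin underneath it
- cast_waiting0: ring casting with a square head, 26 x 24 x 10, loose in the waiting tray; origin underneath it
- cast_waiting1: casting button, a round tapered slug 22 across, 14 high, loose in the waiting tray; origin underneath it
- cast_waiting2: little ingot bar 15 x 34 x 11, loose in the waiting tray; origin underneath it
- cast_waiting3: ring casting with a square head, 26 x 24 x 10, loose in the waiting tray; origin underneath it
Things that resemble listed ones, but are neither listed nor needed, are in the scene too. Leave any blue or orange look-alike of the tray_weighed alone.

How it is judged:
By the outcome, as a careful person would: the job done as asked, in the order asked, and still so for the second after the job is handed in, with the robot touching nothing.
It also fails if it takes over 70 s, if anything falls off the work surface, if the arm or the gripper's body presses on something with over 40 N, if the wrist force passes 120 N, or if a joint passes its speed limit or range.

## Working session

There is one attempt and no reset: what is moved stays moved. The work goes in short steps, Python scripts to look and compute and a tool call to move; the robot and the scene stay as the last step left them, time stands still between calls to the robot, and variables do not carry over. Pictures are saved under pics/ and viewed, and the job is handed in when it is done.

Besides the shell and the picture viewer there is one more tool, called after "Emit:" as a command line: name --argument value ..., lists and objects as JSON in quotes. send_rows: Moves the arm, as the interface text tells. Its arguments: {"type":"object","properties":{"plan":{"type":"array"}},"required":["plan"]}

```bash
ls; mkdir -p pics; python3 - <<'E'
from rig import bot, imaging, recognise, masks_of, mark_of
import cv2,numpy as np
s=bot.read_state();print({k:np.round(v,3).tolist() for k,v in s.items()}, bot.tip_extent)
for c in ["scene","top"]:
    d=imaging.capture(c);cv2.imwrite(f"pics/{c}0.png",d["img"]);print(c,np.round(d["pose"],3).tolist(),d["mtx"].tolist(),d["distortion"])
    for t in ["tray_weighed","tray_waiting","tray_racked","scale","scale_top","rack","bay_near","bay_far","pliers","doming_block","squeeze_bottle","polish_tin","brush_jar","mandrel","mat"]:
        print(c,t,[(np.round(m["at"],3).tolist(),round(m["conf"],2)) for m in mark_of(c,t)][:4])
E
```

```text
pics
{'time_s': 0.0, 'joint_positions': [54.116, 30.278, 82.157, -0.001, 67.688, -10.228], 'qvel': [-0.067, -0.036, -0.006, -0.034, -0.033, 0.017], 'tau': [0.0, -44.003, -17.659, 0.063, 0.058, -0.0], 'position': [0.27, 0.563, 0.239], 'tcp_rot': [[-0.901, 0.433, -0.001], [0.433, 0.901, -0.002], [0.0, -0.002, -1.0]], 'force': [0.026, -0.27, 0.25], 'moment': [0.043, -0.013, 0.053], 'opening': 0.999} 0.017
scene [[0.722, 0.53, -0.444, 0.873], [0.691, -0.536, 0.485, -0.488], [0.019, -0.657, -0.754, 0.784], [0.0, 0.0, 0.0, 1.0]] [[355.7679430792601, 0.0, 258.8989345541127], [0.0, 355.7679430792601, 188.1567252122882], [0.0, 0.0, 1.0]] [0.03834687 0.         0.         0.         0.        ]
scene tray_weighed [([0.198, -0.325, 0.001], 0.87), ([0.663, -0.412, -0.0], 0.76), ([0.426, -0.332, 0.049], 0.66), ([0.566, 0.018, 0.008], 0.29)]
scene tray_waiting [([0.561, 0.009, 0.002], 0.92)]
scene tray_racked []
scene scale [([0.432, -0.326, -0.005], 0.97), ([0.421, -0.285, 0.057], 0.37)]
scene scale_top []
scene rack [([0.454, 0.345, 0.0], 0.89), ([0.557, -0.013, 0.008], 0.64)]
scene bay_near [([
[... 1216 characters left out ...]
018, 0.005], 0.32)]
top scale_top [([0.435, -0.326, 0.05], 0.67)]
top rack [([0.455, 0.344, 0.0], 0.61), ([0.668, 0.199, 0.002], 0.33)]
top bay_near [([0.404, 0.338, 0.01], 0.61), ([0.418, -0.317, 0.053], 0.26)]
top bay_far [([0.505, 0.345, 0.011], 0.82)]
top pliers [([0.667, 0.017, 0.002], 0.88)]
top doming_block [([0.452, -0.021, 0.003], 0.75), ([0.575, -0.043, 0.008], 0.73), ([0.491, 0.181, -0.0], 0.65)]
top squeeze_bottle [([0.481, -0.169, 0.0], 0.65)]
top polish_tin [([0.405, 0.337, 0.009], 0.31)]
top brush_jar [([0.432, -0.326, -0.0], 0.71), ([0.669, -0.198, 0.002], 0.69)]
top mandrel [([0.49, 0.181, -0.004], 0.65)]
top mat [([0.56, 0.013, -0.002], 0.91), ([0.568, 0.005, 0.002], 0.65)]
```

View pics/scene0.png

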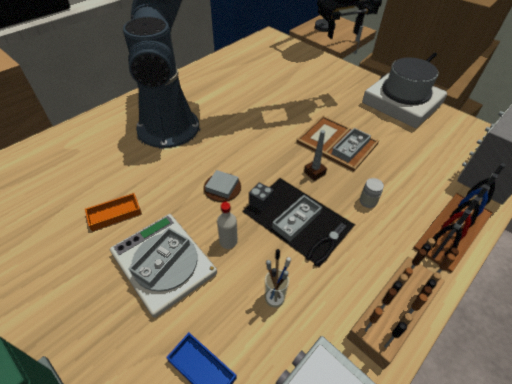

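View pics/top0.png

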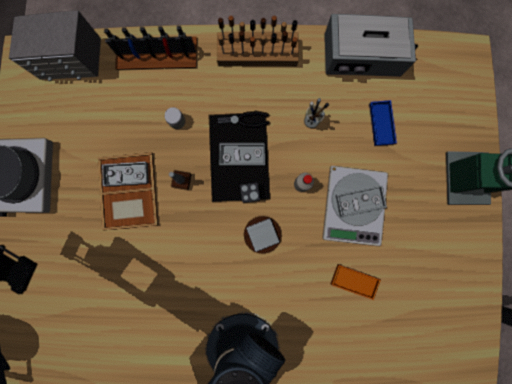

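The weighed steel tray is on the scale (top view, pixel 361,202), the waiting tray on the mat (241,154), and the racked tray in the far bay (126,174). The free near bay with the paper slip is at (128,209). The blue (383,123) and orange (355,281) trays are look-alikes, so I'll leave them alone. Next I'll fit the tray poses and check them in an enlarged crop.

```bash
cat > h.py <<'E'
from rig import bot, imaging, recognise, masks_of, mark_of
import cv2,numpy as np
from scipy.optimize import minimize
def proj(d,P,pose=None):
    T=np.linalg.inv(d["pose"] if pose is None else pose)
    return cv2.projectPoints(np.asarray(P,float).reshape(-1,1,3),cv2.Rodrigues(T[:3,:3])[0],T[:3,3],d["mtx"],np.asarray(d["distortion"],float))[0].reshape(-1,2)
def back(d,uv,z,pose=None):
    T=d["pose"] if pose is None else pose
    n=cv2.undistortPoints(np.asarray(uv,float).reshape(-1,1,2),d["mtx"],np.asarray(d["distortion"],float)).reshape(-1,2)
    r=np.c_[n,np.ones(len(n))]@T[:3,:3].T
    return T[:3,3]+r*((z-T[2,3])/r[:,2])[:,None]
def box(x,y,a,z0,z1,L=.13,W=.062):
    c,s=np.cos(a),np.sin(a);P=[]
    for z in (z0,z1):
        for i,j in ((1,1),(1,-1),(-1,-1),(-1,1)):
            u,v=i*L/2,j*W/2;P.append((x+c*u-s*v,y+s*u+c*v,z))
    return np.array(P)
def fit(views,x,y,a,z0):
    # views: list of (d,mask,pose); maximise IoU of silhouette
    S=4
    def cost(p):
        t=0
        for d,m,ps in views:
            uv=proj(d,box(p[0],p[1],p[2],z0,z0+.026),ps)
            h=cv2.convexHull(((uv+.5)*S*16).astype(np.int32))
            im=np.zeros((384*S,512*S),np.uint8);cv2.fillConvexPoly(im,h,1,shift=4)
            M=cv2.resize(m.astype(np.uint8),None,fx=S,fy=S,interpolation=cv2.INTER_NEAREST)
            t+=1-(im&M).sum()/((im|M).sum())
        return t
    best=None
    for da in (0,.3,-.3):
        q=np.array([x,y,a+da]);sim=np.vstack([q,q+[.01,0,0],q+[0,.01,0],q+[0,0,.1]])
        r=minimize(cost,q,method="Nelder-Mead",options=dict(initial_simplex=sim,xatol=2e-4,fatol=1e-4,maxiter=80))
        if best is None or r.fun<best.fun:best=r
    return best
def near(c,t,d,xy,z,names=("tray_weighed","tray_waiting","tray_racked")):
    best=None
    uv=proj(d,[[*xy,z]])[0]
    for n in names:
        for m in masks_of(c,n):
            ys,xs=np.nonzero(m["region"])
            if len(xs)<50 or len(xs)>4000: continue
            if np.hypot(xs.mean()-uv[0],ys.mean()-uv[1])<9:
                if best is None or m["conf"]>best[0]:best=(m["conf"],m["region"])
    return best
E
cat > meas.py <<'E'
from h import *
import sys
D={c:imaging.capture(c) for c in ("top","scene")}
G={"weighed":(.43,-.326,.048,1.75),"waiting":(.563,.012,.003,1.6),"racked":(.505,.342,.010,1.57)}
for k,(x,y,z,a) in G.items():
    V=[]
    for c,d in D.items():
        b=near(c,k,d,(x,y),z+.02)
        if b is None: print(k,c,"none");continue
        V.append((d,b[1],None))
        r=fit(V[-1:],x,y,a,z);print(k,c,round(b[0],2),b[1].sum(),np.round(r.x,4),round(r.fun,3))
    if len(V)>1:
        r=fit(V,x,y,a,z);print(k,"both",np.round(r.x,4),round(r.fun,3))
    G[k]=(*r.x,z)
for c,d in D.items():
    ims=[]
    for k,(x,y,a,z) in G.items():
        p=proj(d,[[x,y,z]])[0].astype(int);x0,y0=p[0]-32,p[1]-37
        im=cv2.resize(d["img"][y0:y0+75,x0:x0+65],None,fx=4,fy=4,interpolation=cv2.INTER_CUBIC)
        raw=im.copy()
        uv=((proj(d,box(x,y,a,z,z+.026))-[x0,y0]+.5)*4).astype(np.int32)
        cv2.polylines(im,[uv[:4]],True,(0,255,0));cv2.polylines(im,[uv[4:]],True,(0,0,255))
        ims.append(np.vstack([raw,im]))
    cv2.imwrite(f"pics/fit_{c}.png",np.hstack(ims))
E
python3 meas.py
```

```text
weighed top 0.89 756 [ 0.4283 -0.3296  1.777 ] 0.306
weighed scene 0.83 1423 [ 0.428  -0.3302  1.7694] 0.228
weighed both [ 0.428  -0.3301  1.7717] 0.537
waiting top 0.9 819 [0.5624 0.0046 1.5735] 0.222
waiting scene 0.73 859 [0.5623 0.0033 1.6125] 0.273
waiting both [0.5628 0.0046 1.5916] 0.504
racked top 0.9 1027 [0.5044 0.3458 1.6321] 0.044
racked scene 0.56 751 [0.5053 0.3432 1.6675] 0.04
racked both [0.5047 0.3452 1.6531] 0.101
```

```bash
python3 - <<'E'
s=open('h.py').read()
s=s.replace("best=(m[\"conf\"],m[\"region\"])","""
                    R=cv2.morphologyEx(m["region"].astype(np.uint8),cv2.MORPH_OPEN,np.ones((2,2),np.uint8));h=cv2.convexHull(np.c_[np.nonzero(R)[::-1]].astype(np.int32));R=np.zeros((384,512),np.uint8);cv2.fillConvexPoly(R,h,1);best=(m["conf"],R>0)""")
open('h.py','w').write(s)
E
python3 meas.py
```

```text
weighed top 0.57 1097 [ 0.4249 -0.3321  1.7745] 0.043
weighed scene 0.87 1787 [ 0.4314 -0.3307  1.7848] 0.03
weighed both [ 0.4261 -0.3314  1.7784] 0.193
waiting top 0.9 1034 [0.5583 0.0024 1.5727] 0.023
waiting scene 0.68 1175 [5.6690e-01 3.0000e-04 1.5701e+00] 0.037
waiting both [0.5618 0.0017 1.5743] 0.222
racked top 0.86 1079 [0.5018 0.3402 1.6182] 0.073
racked scene 0.74 744 [0.5103 0.3435 1.6562] 0.04
racked both [0.5074 0.342  1.664 ] 0.281
```

View pics/fit_top.png

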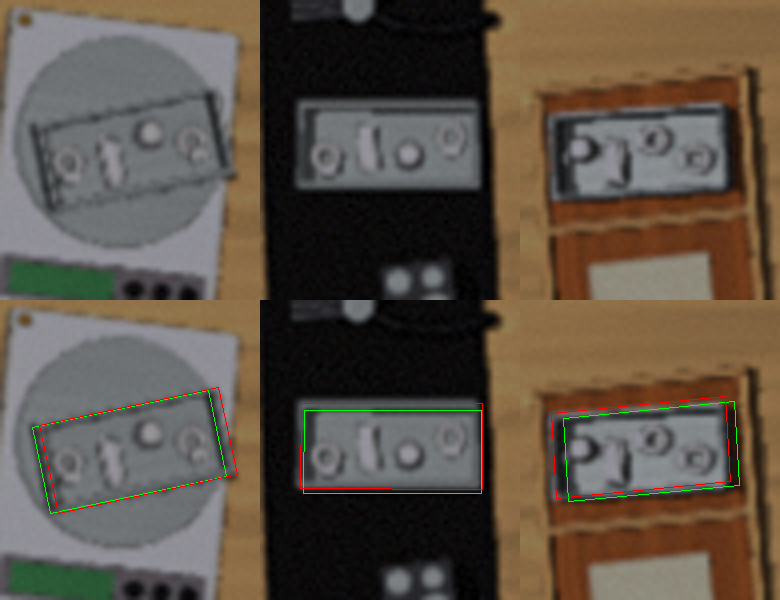

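View pics/fit_scene.png

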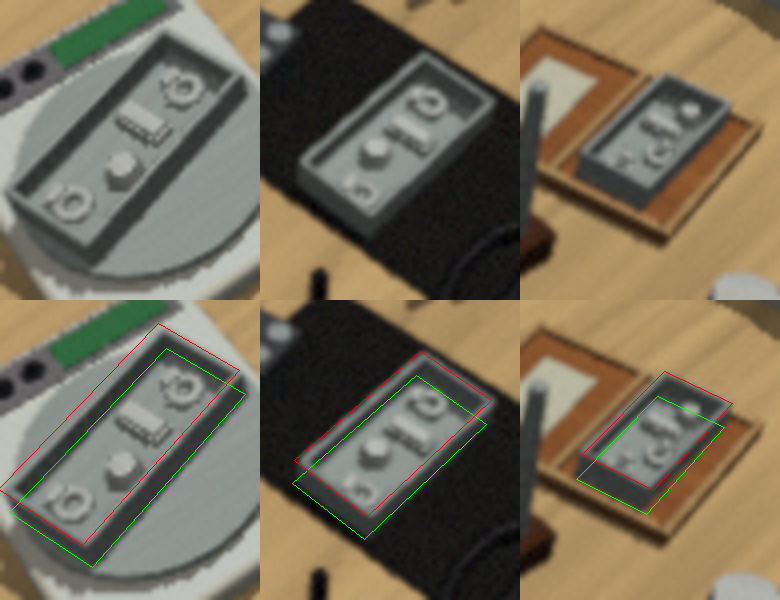

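Weighed tray is about (0.428, -0.331) with its long axis near 102°. Waiting tray is about (0.563, 0.0015) near 90°. I'll fly over the scale and refine with the wrist camera.

Emit:
send_rows --plan '[[[0.45,-0.93,0,-0.35,-1],[0.45,-0.93,0,-0.35,-1],[0.45,-0.93,0,-0.35,-1],[0.45,-0.93,0,-0.35,-1],[0.45,-0.93,0,-0.35,-1],[0.45,-0.93,0,-0.35,-1],[0.45,-0.93,0,-0.35,-1],[0.45,-0.93,0,-0.35,-1],[0.45,-0.93,0,-0.35,-1],[0.45,-0.93,0,-0.35,-1],[0.45,-0.93,0,-0.35,-1],[0.45,-0.93,0,-0.35,-1],[0.45,-0.93,0,-0.35,-1]]]'

```text
time_s: 4.9
position: [0.4466, 0.1995, 0.2398]
tcp_rot: [[-0.618, 0.786, 0.001], [0.786, 0.618, 0.0], [-0.0, 0.001, -1.0]]
force: [-0.3, -0.7, -0.1]
opening: 0.998
```

Emit:
send_rows --plan '[[[-0.03,-0.98,0,-0.25,-1],[-0.03,-0.98,0,-0.25,-1],[-0.03,-0.98,0,-0.25,-1],[-0.03,-0.98,0,-0.25,-1],[-0.03,-0.98,0,-0.25,-1],[-0.03,-0.98,0,-0.25,-1],[-0.03,-0.98,0,-0.25,-1],[-0.03,-0.98,0,-0.25,-1],[-0.03,-0.98,0,-0.25,-1],[-0.03,-0.98,0,-0.25,-1],[-0.03,-0.98,0,-0.25,-1],[-0.03,-0.98,0,-0.25,-1],[-0.03,-0.98,0,-0.25,-1],[-0.03,-0.98,0,-0.25,-1],[-0.03,-0.98,0,-0.25,-1],[-0.03,-0.98,0,-0.25,-1],[-0.03,-0.98,0,-0.25,-1],[-0.03,-0.98,0,-0.25,-1],[0,0,0,0,-1],[0,0,0,0,-1]]]'

```text
time_s: 6.9
position: [0.4296, -0.3287, 0.2394]
tcp_rot: [[-0.215, 0.977, -0.0], [0.977, 0.215, 0.001], [0.001, -0.0, -1.0]]
force: [0.3, 0.2, -0.9]
opening: 1.0
```

```bash
cat > wr.py <<'E'
from h import *
import sys
def wrist(name):
    s=bot.read_state();d=imaging.capture("wrist")
    T=np.eye(4);T[:3,:3]=s["tcp_rot"];T[:3,3]=s["position"]
    d["pose"]=T@np.asarray(d["T_tool_cam"]);cv2.imwrite(f"pics/{name}.png",d["img"]);return s,d
E
python3 - <<'E'
from wr import *
s,d=wrist("w1");np.savez("w1.npz",pose=d["pose"],mtx=d["mtx"],dist=d["distortion"])
print(s["time_s"],np.round(d["pose"],3).tolist())
for x,y,a in [(.428,-.331,1.78)]:
    uv=proj(d,box(x,y,a,.048,.074));print(uv.round(0).tolist())
    im=d["img"].copy();cv2.polylines(im,[uv[4:].astype(np.int32)],True,(0,0,255));cv2.polylines(im,[uv[:4].astype(np.int32)],True,(0,255,0));cv2.imwrite("pics/w1o.png",im)
E
```

```text
6.9 [[0.976, 0.207, 0.06, 0.413], [0.216, -0.938, -0.27, -0.255], [-0.0, 0.277, -0.961, 0.383], [0.0, 0.0, 0.0, 1.0]]
[[221.0, 115.0], [277.0, 116.0], [274.0, 224.0], [223.0, 224.0], [219.0, 116.0], [279.0, 117.0], [275.0, 233.0], [221.0, 233.0]]
```

View pics/w1o.png

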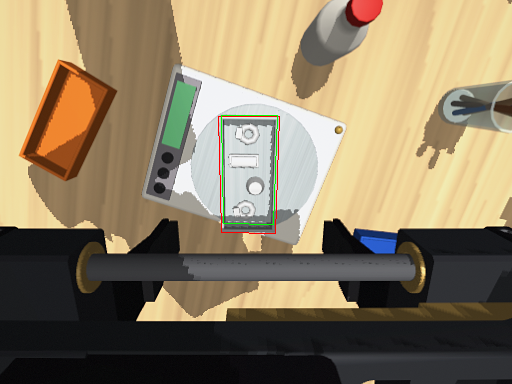

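```bash
python3 - <<'E'
import cv2,numpy as np
f=lambda n:cv2.resize(cv2.imread(n)[100:250,185:315],None,fx=3,fy=3,interpolation=cv2.INTER_CUBIC)
cv2.imwrite("pics/w1z.png",np.hstack([f("pics/w1.png"),f("pics/w1o.png")]))
E
```

```text
(no output)
```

View pics/w1z.png

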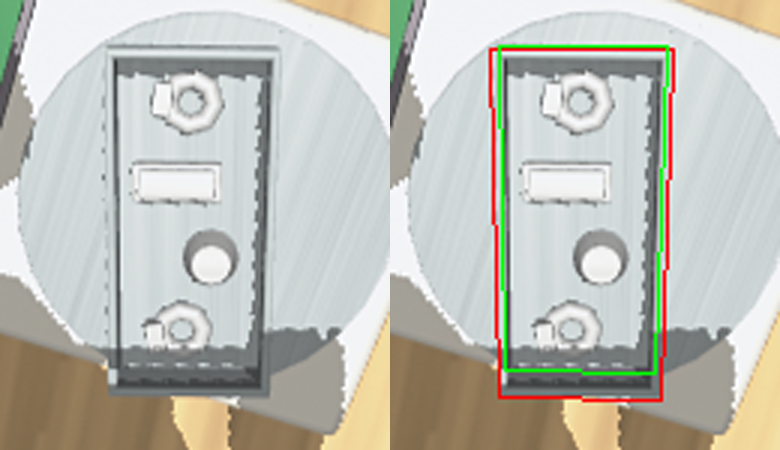

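Emit:
send_rows --plan '[[[-0.04,-0.08,-0.6,-0.12,-1],[0,0,-0.8,0,-1],[0,0,-0.8,0,-1],[0,0,-0.8,0,-1],[0,0,-0.8,0,-1],[0,0,-0.6,0,-1],[0,0,-0.5,0,-1],[0,0,-0.4,0,-1],[0,0,-0.2,0,-1],[0,0,0,0,-1],[0,0,0,0,-1]]]'

```text
time_s: 8.05
position: [0.429, -0.331, 0.075]
tcp_rot: [[-0.205, 0.979, 0.001], [0.979, 0.205, -0.001], [-0.001, 0.0, -1.0]]
force: [-0.2, -0.0, -0.8]
opening: 0.999
```

Emit:
send_rows --plan '[[[-0.02,0,-0.04,0,-1],[0,0,0,0,1],[0,0,0,0,1],[0,0,0,0,1],[0,0,0,0,1],[0,0,0,0,1],[0,0,0,0,1],[0,0,0,0,1],[0,0,0,0,1]]]'

```text
time_s: 8.95
position: [0.428, -0.331, 0.0735]
tcp_rot: [[-0.205, 0.979, -0.0], [0.979, 0.205, -0.0], [-0.0, -0.0, -1.0]]
force: [-0.7, 0.0, 2.7]
opening: 0.712
```

Emit:
send_rows --plan '[[[0,0,0.05,0,1],[0,0,0.1,0,1],[0,0,0.2,0,1],[0,0,0.3,0,1],[0,0,0.4,0,1],[0,0,0.5,0,1],[0,0,0.5,0,1],[0,0,0.5,0,1],[0,0,0.5,0,1],[0,0,0.5,0,1],[0,0,0.5,0,1],[0,0,0.4,0,1],[0,0,0.25,0,1],[0,0,0.15,0,1],[0,0,0.05,0,1],[0,0,0,0,1]]]'

```text
time_s: 10.55
position: [0.4279, -0.3308, 0.2201]
tcp_rot: [[-0.205, 0.979, -0.0], [0.979, 0.205, 0.0], [0.001, -0.0, -1.0]]
force: [0.7, -0.4, -3.4]
opening: 0.708
```

```bash
python3 - <<'E'
from wr import *
s,d=wrist("w2");d2=imaging.capture("scene");cv2.imwrite("pics/s2.png",d2["img"])
a=cv2.resize(d2["img"][180:330,60:260],(400,300));b=d["img"][:300,100:500]
cv2.imwrite("pics/c2.png",np.hstack([a,b]))
d3=imaging.capture("top")
cv2.imwrite("pics/rk.png",cv2.resize(d3["img"][140:240,85:175],None,fx=6,fy=6,interpolation=cv2.INTER_CUBIC))
for c in("top","scene"):
  for t in("rack","bay_near"):print(c,t,[(np.round(m["at"],4).tolist(),round(m["conf"],2)) for m in mark_of(c,t)][:2])
E
```

```text
top rack [([0.4569, 0.3423, 0.0009], 0.74), ([0.4316, -0.332, 0.1948], 0.49)]
top bay_near [([0.4016, 0.3401, 0.0114], 0.66), ([0.5746, -0.0419, 0.0074], 0.55)]
scene rack [([0.5571, -0.0156, 0.0058], 0.48)]
scene bay_near [([0.4019, 0.3391, 0.0086], 0.62)]
```

View pics/c2.png

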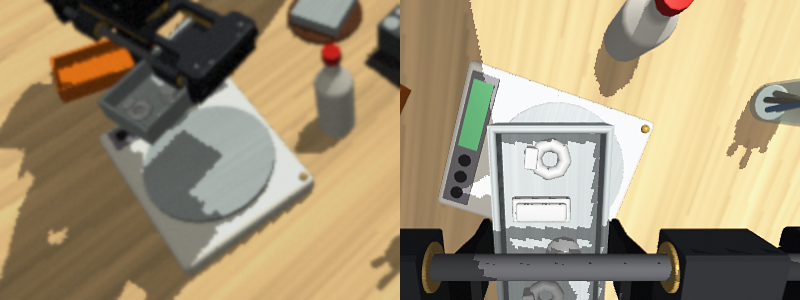

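View pics/rk.png

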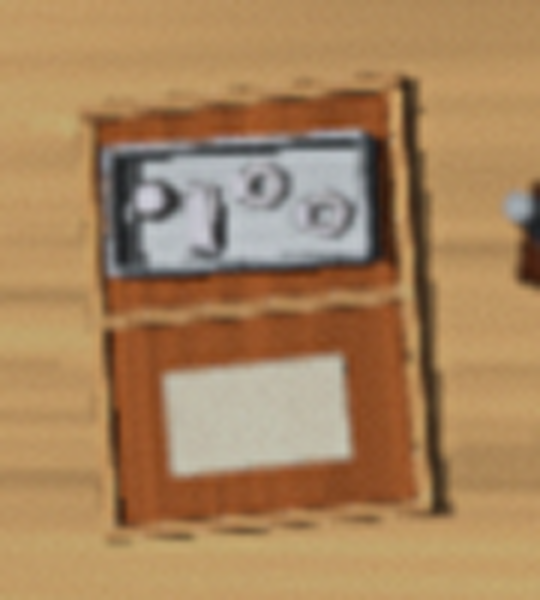

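```bash
python3 - <<'E'
from h import *
d=imaging.capture("top")
px=np.array([[110,325],[403,297],[415,500],[120,525],[92,118],[405,85]])/6+[85,140]-.5
W=back(d,px,.014);print(W.round(4).tolist())
a,b,c,e,f,g=W
ang=lambda p,q:np.degrees(np.arctan2(*(p-q)[:2][::-1]))
print("bay c",W[:4].mean(0),"long yaw",ang(a,b),ang(e,c),ang(f,g),"short",ang(a,e),ang(b,c),ang(f,e), ang(g,c))
# paper slip
px=np.array([[162,375],[342,353],[353,455],[172,477]])/6+[85,140]-.5
W=back(d,px,.010);print("slip",W.mean(0),ang(W[0],W[1]),ang(W[3],W[2]))
E
```

```text
[[0.4469, 0.4135, 0.014], [0.4612, 0.2661, 0.014], [0.3629, 0.2583, 0.014], [0.3489, 0.406, 0.014], [0.5495, 0.4264, 0.014], [0.5652, 0.2678, 0.014]]
bay c [0.40498797 0.33598252 0.014     ] long yaw 95.55869197680799 95.41828360941179 95.63981237483995 short 4.386476781323485 4.530396184222902 5.811037301346765 2.6778298146335873
slip [0.40347177 0.33903587 0.01      ] 97.14575765974544 97.33759412213374
```

Emit:
send_rows --plan '[[[-0.02,0.1,0,-0.03,1],[-0.02,0.2,0,-0.03,1],[-0.02,0.3,0,-0.03,1],[-0.02,0.4,0,-0.03,1],[-0.02,0.5,0,-0.03,1],[-0.02,0.6,0,-0.03,1],[-0.02,0.6,0,-0.03,1],[-0.02,0.6,0,-0.03,1],[-0.02,0.6,0,-0.03,1],[-0.02,0.6,0,-0.03,1],[-0.02,0.6,0,-0.03,1],[-0.02,0.6,0,-0.03,1],[-0.02,0.6,0,-0.03,1],[-0.02,0.6,0,-0.03,1],[-0.02,0.6,0,-0.03,1],[-0.02,0.6,0,-0.03,1],[-0.02,0.6,0,-0.03,1],[-0.02,0.6,0,-0.03,1],[-0.02,0.6,0,-0.03,1],[-0.02,0.6,0,-0.03,1]]]'

```text
time_s: 12.95
position: [0.4155, -0.0143, 0.2205]
tcp_rot: [[-0.146, 0.989, 0.0], [0.989, 0.146, -0.0], [-0.0, 0.0, -1.0]]
force: [0.2, -0.4, -2.6]
opening: 0.707
```

Emit:
send_rows --plan '[[[-0.02,0.6,0,-0.03,1],[-0.02,0.6,0,-0.03,1],[-0.02,0.6,0,-0.03,1],[-0.02,0.6,0,-0.03,1],[-0.02,0.6,0,-0.03,1],[-0.02,0.6,0,-0.03,1],[-0.02,0.6,0,-0.03,1],[-0.02,0.6,0,-0.03,1],[-0.02,0.6,0,-0.03,1],[-0.02,0.6,0,-0.03,1],[-0.02,0.6,0,-0.03,1],[-0.02,0.6,0,-0.03,1],[-0.02,0.6,0,-0.03,1],[-0.02,0.5,0,-0.03,1],[-0.02,0.4,0,-0.03,1],[-0.02,0.3,0,-0.03,1],[-0.02,0.2,0,-0.03,1],[-0.02,0.1,0,-0.03,1],[-0.02,0.05,0,-0.03,1],[0,0,0,0,1]]]'

```text
time_s: 14.95
position: [0.4045, 0.2643, 0.2203]
tcp_rot: [[-0.089, 0.996, -0.0], [0.996, 0.089, -0.0], [-0.0, -0.0, -1.0]]
force: [0.0, -0.4, -2.4]
opening: 0.711
```

```bash
cat > rk.py <<'E'
from wr import *
import sys
n=sys.argv[1]
s,d=wrist(n);print(s["time_s"])
im=d["img"].copy()
x,y,a=map(float,sys.argv[2:5])
uv=proj(d,box(x,y,a,.016,.010,.15,.097));print(uv.round().tolist())
cv2.polylines(im,[uv[4:].astype(np.int32)],True,(0,255,0));cv2.polylines(im,[uv[:4].astype(np.int32)],True,(0,0,255))
cv2.imwrite(f"pics/{n}o.png",np.vstack([d["img"][:300],im[:300]]))
E
python3 rk.py w3 .404 .337 1.662
```

```text
14.95
[[211.0, 34.0], [301.0, 34.0], [295.0, 171.0], [215.0, 171.0], [211.0, 36.0], [300.0, 35.0], [295.0, 169.0], [216.0, 170.0]]
```

View pics/w3o.png

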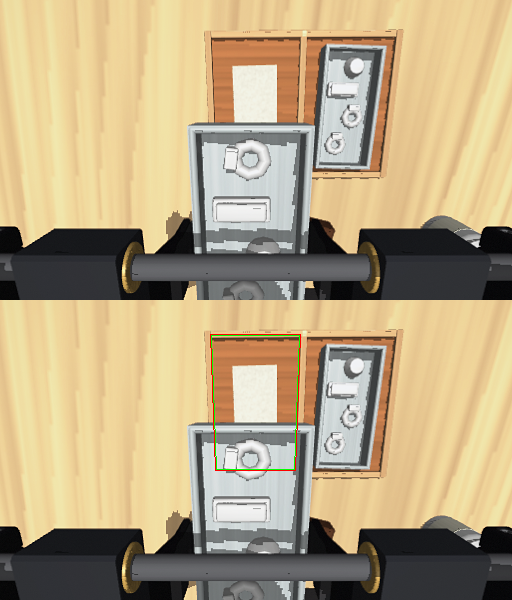

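```bash
python3 - <<'E'
import cv2,numpy as np
a=cv2.imread("pics/w3o.png")
f=lambda im:cv2.resize(im[20:190,195:400],None,fx=3.8,fy=3.4,interpolation=cv2.INTER_CUBIC)
cv2.imwrite("pics/w3z.png",f(a[300:]))
E
```

```text
(no output)
```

View pics/w3z.png

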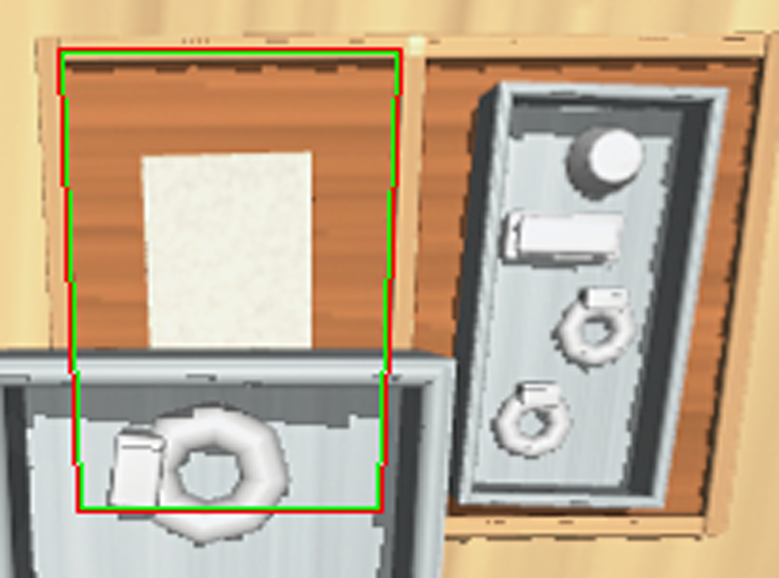

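```bash
python3 - <<'E'
import cv2,numpy as np
a=cv2.imread("pics/w3.png")
f=lambda im:cv2.resize(im[25:130,200:315],None,fx=6,fy=5.6,interpolation=cv2.INTER_NEAREST)
cv2.imwrite("pics/w3zz.png",f(a))
E
```

```text
(no output)
```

View pics/w3zz.png

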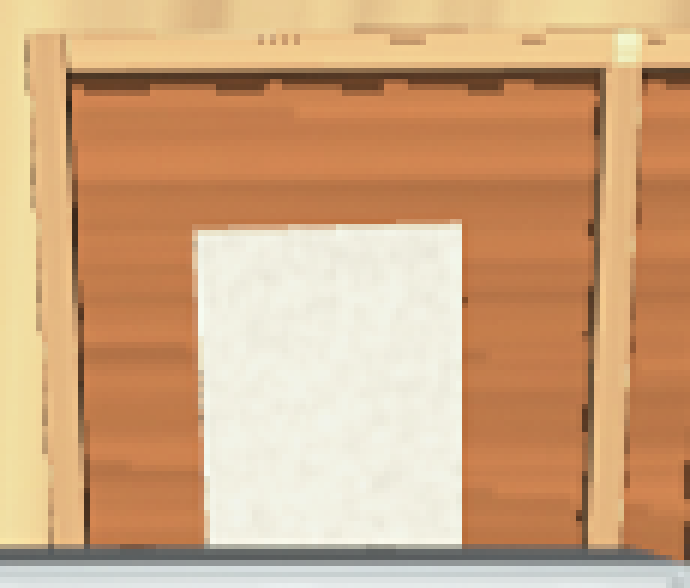

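```bash
python3 - <<'E'
from h import *
from wr import wrist
s,d=wrist("w4")
W=back(d,np.array([[211.2,37.5],[300.8,37.3],[297.8,122.3],[214.7,122.3],[314,171.3],[380,170.8]]),.016);print(W.round(4).tolist())
ang=lambda p,q:np.degrees(np.arctan2(*(p-q)[:2][::-1]))
print(ang(W[0],W[3]),ang(W[1],W[2]),ang(W[1],W[0]),ang(W[5],W[4]))
th=np.radians(5.1);ux=np.array([np.cos(th),np.sin(th)]);uy=np.array([-ux[1],ux[0]])
print("x",[round(float(w[:2]@ux),4) for w in W],"y",[round(float(w[:2]@uy),4) for w in W])
print(s["position"])
mid=lambda X,Y:X*ux+Y*uy
X=np.mean([w[:2]@ux for w in W[:4]]);Y=np.mean([W[:2,:2].mean(0)@uy,W[4:,:2].mean(0)@uy]);print(mid(X,Y))
E
```

```text
[[0.3497, 0.4041, 0.016], [0.4459, 0.4129, 0.016], [0.4546, 0.3237, 0.016], [0.3585, 0.3151, 0.016], [0.482, 0.2677, 0.016], [0.562, 0.2755, 0.016]]
95.62986084911795 95.5585358925787 5.2291745361696975 5.575578552225825
x [0.3842, 0.4808, 0.4816, 0.3851, 0.5039, 0.5842] y [0.3715, 0.3717, 0.282, 0.282, 0.2238, 0.2245]
[0.40461662 0.26424644 0.2203066 ]
[0.40472954 0.33514527]
```

Emit:
send_rows --plan '[[[0,0.1,0,0.07,1],[0,0.26,0,0,1],[0,0.4,0,0,1],[0,0.45,0,0,1],[0,0.45,0,0,1],[0,0.4,0,0,1],[0,0.2,0,0,1],[0,0.1,-0.05,0,1],[0,0,-0.2,0,1],[0,0,-0.4,0,1],[0,0,-0.6,0,1],[0,0,-0.7,0,1],[0,0,-0.7,0,1],[0,0,-0.7,0,1],[0,0,-0.7,0,1],[0,0,-0.7,0,1],[0,0,-0.5,0,1],[0,0,-0.3,0,1],[0,0,-0.2,0,1],[0,0,0,0,1]]]'

```text
time_s: 17.05
position: [0.4044, 0.335, 0.0471]
tcp_rot: [[-0.095, 0.995, -0.001], [0.995, 0.095, -0.001], [-0.001, -0.001, -1.0]]
force: [-1.2, -0.4, -2.2]
opening: 0.707
```

Emit:
send_rows --plan '[[[0,0,-0.1,0,1],[0,0,-0.1,0,1],[0,0,-0.07,0,1],[0,0,-0.05,0,1],[0,0,-0.03,0,1],[0,0,-0.02,0,1],[0,0,0,0,1]]]'

```text
time_s: 17.75
position: [0.4046, 0.3354, 0.0367]
tcp_rot: [[-0.096, 0.995, -0.0], [0.995, 0.096, -0.0], [-0.0, -0.0, -1.0]]
force: [0.3, 0.2, -2.4]
opening: 0.707
```

Emit:
send_rows --plan '[[[0,0,-0.02,0,1],[0,0,-0.02,0,1],[0,0,0,0,1]]]'

```text
time_s: 18.05
position: [0.4047, 0.3354, 0.0355]
tcp_rot: [[-0.096, 0.995, -0.0], [0.995, 0.096, -0.0], [-0.0, -0.0, -1.0]]
force: [-0.5, -0.2, -3.0]
opening: 0.709
```

Emit:
send_rows --plan '[[[0,0,-0.02,0,1],[0,0,0,0,1]]]'

```text
time_s: 18.25
position: [0.4047, 0.3354, 0.0355]
tcp_rot: [[-0.096, 0.995, 0.0], [0.995, 0.096, 0.0], [0.0, 0.0, -1.0]]
force: [0.4, -0.2, 3.7]
opening: 0.709
```

Emit:
send_rows --plan '[[[0,0,0,0,-0.56],[0,0,0,0,-0.56],[0,0,0,0,-0.56],[0,0,0,0,-0.56],[0,0,0,0,-0.56],[0,0,0.1,0,-0.56],[0,0,0.2,0,-0.56],[0,0,0.4,0,-0.56],[0,0,0.6,0,-0.56],[0,0,0.9,0,-1],[0,0,0.95,0,-1],[0,0,0.95,0,-1],[0,0,0.95,0,-1],[0,0,0.9,0,-1],[0,0,0,0,-1]]]'

```text
time_s: 19.75
position: [0.4068, 0.3366, 0.2182]
tcp_rot: [[-0.096, 0.995, 0.009], [0.995, 0.096, 0.005], [0.004, 0.009, -1.0]]
force: [0.4, 1.3, -0.6]
opening: 1.001
```

```bash
python3 - <<'E'
from wr import *
s,d=wrist("w5")
t=imaging.capture("top");c=imaging.capture("scene")
f=lambda i:cv2.resize(i,(390,300),interpolation=cv2.INTER_CUBIC)
cv2.imwrite("pics/c5.png",np.vstack([np.hstack([f(d["img"]),f(c["img"][110:175,290:385])]),np.hstack([f(t["img"][140:240,75:205]),f(t["img"][100:220,160:316])])]))
E
```

```text
(no output)
```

View pics/c5.png

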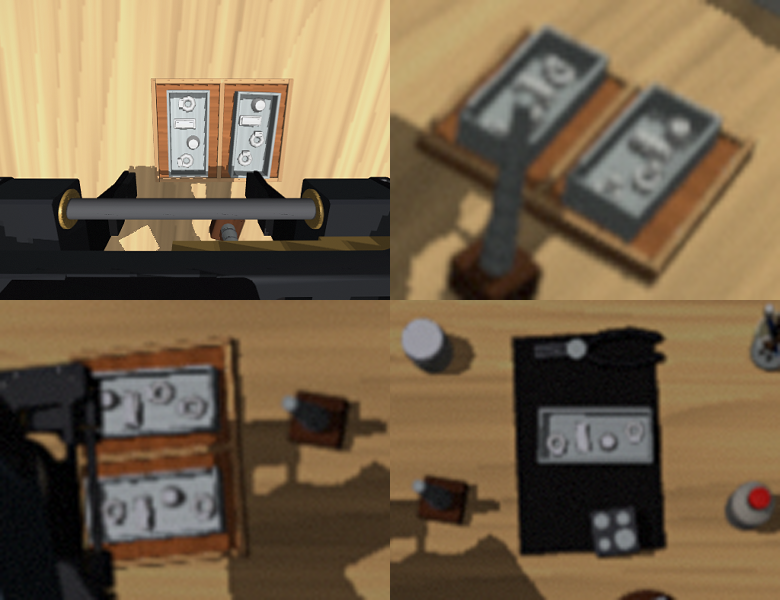

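The weighed tray lies flat in the near bay with its four castings (wrist view upper left). Next I'll go to the waiting tray.

Emit:
send_rows --plan '[[[0.44,-0.93,0,-0.08,-1],[0.44,-0.93,0,-0.08,-1],[0.44,-0.93,0,-0.08,-1],[0.44,-0.93,0,-0.08,-1],[0.44,-0.93,0,-0.08,-1],[0.44,-0.93,0,-0.08,-1],[0.44,-0.93,0,-0.08,-1],[0.44,-0.93,0,-0.08,-1],[0.44,-0.93,0,-0.08,-1],[0.44,-0.93,0,-0.08,-1],[0.44,-0.93,0,-0.08,-1],[0.44,-0.93,0,-0.08,-1],[0,0,0,0,-1],[0,0,0,0,-1]]]'

```text
time_s: 21.3
position: [0.562, 0.0003, 0.2119]
tcp_rot: [[0.002, 1.0, -0.004], [1.0, -0.002, 0.001], [0.001, -0.004, -1.0]]
force: [-0.6, -0.4, 0.2]
opening: 1.0
```

```bash
python3 - <<'E'
from wr import *
s,d=wrist("w6");print(s["time_s"],s["position"])
uv=proj(d,box(.5627,.0015,1.572,.003,.029));im=d["img"].copy()
cv2.polylines(im,[uv[4:].astype(np.int32)],True,(0,0,255))
print(uv.round(1).tolist())
x0,y0=(uv.min(0)-15).astype(int);x1,y1=(uv.max(0)+15).astype(int)
f=lambda i:cv2.resize(i[y0:y1,x0:x1],None,fx=3.5,fy=3.5,interpolation=cv2.INTER_CUBIC)
print(x0,y0);cv2.imwrite("pics/w6z.png",np.hstack([f(d["img"]),f(im)])[:600,:800])
E
```

```text
21.3 [5.62023035e-01 3.24430556e-04 2.11896693e-01]
[[224.8, 112.4], [278.0, 112.2], [275.6, 216.5], [227.5, 216.6], [222.7, 113.0], [280.1, 112.9], [277.3, 224.5], [225.8, 224.5]]
207 97
```

View pics/w6z.png

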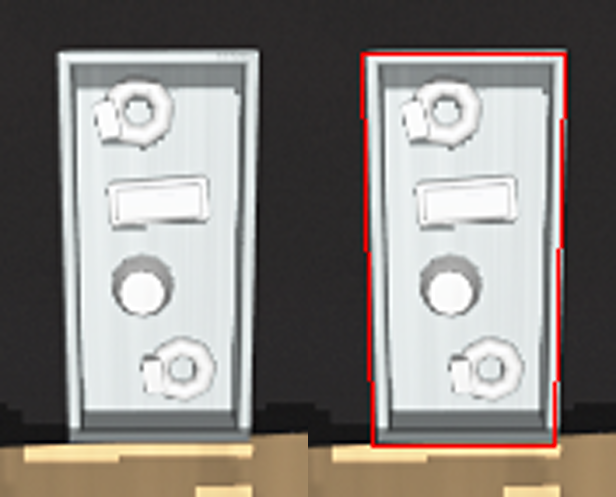

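View pics/w6.png

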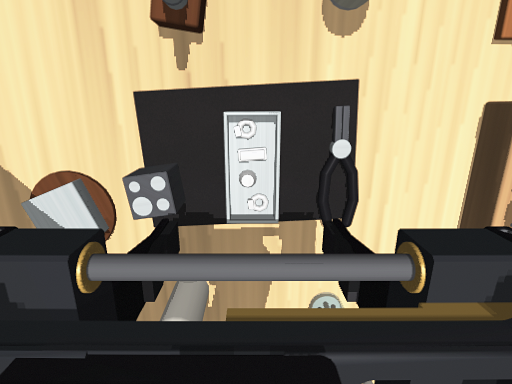

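Emit:
send_rows --plan '[[[0.05,0.09,-0.5,0,-1],[0,0,-0.8,0,-1],[0,0,-0.8,0,-1],[0,0,-0.8,0,-1],[0,0,-0.8,0,-1],[0,0,-0.8,0,-1],[0,0,-0.6,0,-1],[0,0,-0.4,0,-1],[0,0,-0.3,0,-1],[0,0,-0.2,0,-1],[0,0,0,0,-1],[0,0,0,0,-1]]]'

```text
time_s: 22.55
position: [0.5649, 0.0033, 0.0339]
tcp_rot: [[-0.0, 1.0, 0.001], [1.0, 0.0, -0.0], [-0.0, 0.001, -1.0]]
force: [0.2, 0.0, 0.2]
opening: 0.999
```

Emit:
send_rows --plan '[[[-0.04,0,-0.12,0,-1],[0,0,-0.09,0,-1],[0,0,0,0,-1],[0,0,0,0,1],[0,0,0,0,1],[0,0,0,0,1],[0,0,0,0,1],[0,0,0,0,1],[0,0,0,0,1],[0,0,0,0,1],[0,0,0,0,1]]]'

```text
time_s: 23.65
position: [0.5634, 0.0033, 0.0272]
tcp_rot: [[-0.0, 1.0, 0.0], [1.0, 0.0, -0.0], [-0.0, 0.0, -1.0]]
force: [0.4, -0.2, 1.3]
opening: 0.709
```

Emit:
send_rows --plan '[[[0,0,0.05,0,1],[0,0,0.1,0,1],[0,0,0.2,0,1],[0,0,0.3,0,1],[0,0,0.4,0,1],[0,0,0.5,0,1],[0,0,0.6,0,1],[0,0,0.6,0,1],[0,0,0.6,0,1],[0,0,0.6,0,1],[0,0,0.6,0,1],[0,0,0.6,0,1],[0,0,0.5,0,1],[0,0,0.4,0,1],[0,0,0.25,0,1],[0,0,0.1,0,1],[0,0,0.05,0,1],[0,0,0,0,1]]]'

```text
time_s: 25.45
position: [0.563, 0.0033, 0.2202]
tcp_rot: [[0.0, 1.0, -0.001], [1.0, -0.0, 0.0], [0.0, -0.001, -1.0]]
force: [0.2, -0.4, -2.8]
opening: 0.71
```

```bash
python3 - <<'E'
from wr import *
from scipy.optimize import least_squares
s=bot.read_state();print(s["time_s"])
t=imaging.capture("top");c=imaging.capture("scene")
for n,dd in(("top",t),("scene",c)):
    print(n,[(np.round(m["at"],4).tolist(),round(m["conf"],2)) for m in mark_of(n,"scale_top")][:2],[(np.round(m["at"],4).tolist(),round(m["conf"],2)) for m in mark_of(n,"scale")][:2])
# circle overlay
th=np.linspace(0,2*np.pi,80)
for n,dd in(("top",t),("scene",c)):
    uv=proj(dd,np.c_[.432+.075*np.cos(th),-.326+.075*np.sin(th),0*th+.048])
    x0,y0=(uv.min(0)-12).astype(int);x1,y1=(uv.max(0)+12).astype(int)
    im=cv2.resize(dd["img"][y0:y1,x0:x1],None,fx=4,fy=4,interpolation=cv2.INTER_CUBIC)
    cv2.polylines(im,[((uv-[x0,y0]+.5)*4).astype(np.int32)],True,(0,0,255));cv2.imwrite(f"pics/sc_{n}.png",im[:600,:800])
d=imaging.capture("wrist")
cv2.imwrite("pics/w7.png",d["img"])
E
```

```text
25.45
top [([0.4321, -0.3257, 0.0489], 0.92)] [([0.4306, -0.3254, 0.0017], 0.71)]
scene [([0.3995, 0.3819, 0.0186], 0.73), ([0.4313, -0.3233, 0.045], 0.63)] [([0.4316, -0.3273, -0.0056], 0.69), ([0.4797, -0.1714, -0.0004], 0.68)]
```

View pics/sc_top.png

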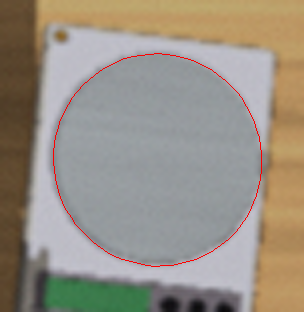

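View pics/sc_scene.png

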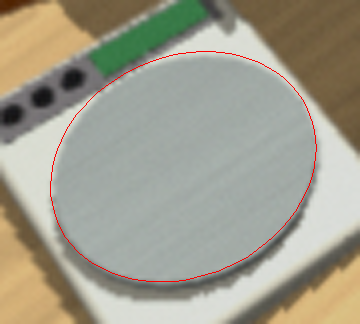

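View pics/w7.png

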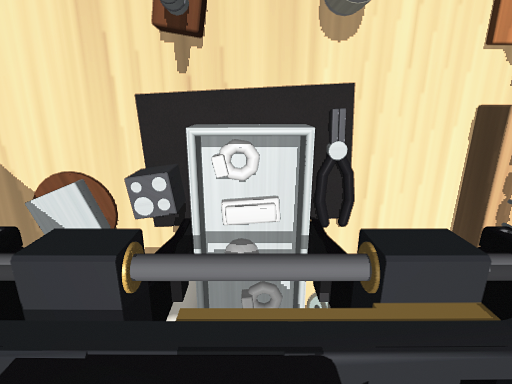

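Emit:
send_rows --plan '[[[-0.04,-0.1,0,0,1],[-0.08,-0.2,0,0,1],[-0.12,-0.3,0,0,1],[-0.16,-0.4,0,0,1],[-0.2,-0.5,0,0,1],[-0.24,-0.6,0,0,1],[-0.24,-0.6,0,0,1],[-0.24,-0.6,0,0,1],[-0.24,-0.6,0,0,1],[-0.24,-0.6,0,0,1],[-0.24,-0.6,0,0,1],[-0.24,-0.6,0,0,1],[-0.24,-0.6,0,0,1],[-0.24,-0.6,0,0,1],[-0.24,-0.6,0,0,1],[-0.24,-0.6,0,0,1],[-0.24,-0.6,0,0,1],[-0.24,-0.6,0,0,1],[-0.24,-0.6,0,0,1],[-0.16,-0.4,0,0,1]]]'

```text
time_s: 27.8
position: [0.4385, -0.3078, 0.2208]
tcp_rot: [[0.002, 1.0, 0.0], [1.0, -0.002, -0.001], [-0.001, 0.0, -1.0]]
force: [0.1, 0.3, -2.7]
opening: 0.71
```

Emit:
send_rows --plan '[[[-0.12,-0.3,0,0,1],[-0.08,-0.2,0,0,1],[-0.04,-0.1,0,0,1],[0,-0.05,0,0,1],[0,0,0,0,1],[0,0,0,0,1]]]'

```text
time_s: 28.4
position: [0.4328, -0.3246, 0.2206]
tcp_rot: [[-0.001, 1.0, -0.0], [1.0, 0.001, 0.0], [0.0, -0.0, -1.0]]
force: [-0.6, -1.0, -2.8]
opening: 0.711
```

Emit:
send_rows --plan '[[[-0.03,-0.05,-0.05,0,1],[0,0,-0.15,0,1],[0,0,-0.3,0,1],[0,0,-0.5,0,1],[0,0,-0.6,0,1],[0,0,-0.6,0,1],[0,0,-0.6,0,1],[0,0,-0.6,0,1],[0,0,-0.5,0,1],[0,0,-0.35,0,1],[0,0,-0.2,0,1],[0,0,-0.1,0,1],[0,0,-0.1,0,1],[0,0,-0.07,0,1],[0,0,-0.04,0,1],[0,0,0,0,1],[0,0,0,0,1]]]'

```text
time_s: 30.1
position: [0.4318, -0.3269, 0.0781]
tcp_rot: [[0.0, 1.0, 0.0], [1.0, -0.0, -0.0], [-0.0, 0.0, -1.0]]
force: [-0.1, 0.4, -3.6]
opening: 0.712
```

Emit:
send_rows --plan '[[[0,0.02,-0.06,0,1],[0,0,-0.05,0,1],[0,0,-0.03,0,1],[0,0,-0.02,0,1],[0,0,0,0,1],[0,0,0,0,1]]]'

```text
time_s: 30.7
position: [0.4317, -0.3261, 0.073]
tcp_rot: [[-0.0, 1.0, -0.0], [1.0, 0.0, 0.0], [0.0, -0.0, -1.0]]
force: [-0.4, 0.2, -3.2]
opening: 0.712
```

Emit:
send_rows --plan '[[[0,0,-0.02,0,1],[0,0,-0.01,0,1],[0,0,0,0,1]]]'

```text
time_s: 31.0
position: [0.4317, -0.3262, 0.0722]
tcp_rot: [[-0.0, 1.0, 0.0], [1.0, 0.0, -0.0], [-0.0, 0.0, -1.0]]
force: [-0.4, 0.1, -2.0]
opening: 0.71
```

Emit:
send_rows --plan '[[[0,0,-0.02,0,1],[0,0,0,0,1]]]'

```text
time_s: 31.2
position: [0.4317, -0.3262, 0.0722]
tcp_rot: [[-0.0, 1.0, 0.0], [1.0, 0.0, -0.0], [-0.0, 0.0, -1.0]]
force: [-0.8, 0.3, 3.3]
opening: 0.707
```

Contact with the platform. Releasing.

Emit:
send_rows --plan '[[[0,0,0,0,-0.56],[0,0,0,0,-0.56],[0,0,0,0,-0.56],[0,0,0,0,-0.7],[0,0,0,0,-0.8],[0,0,0.1,0,-0.8],[0,0,0.2,0,-0.8],[0,0,0.4,0,-0.8],[0,0,0.6,0,-1],[0,0,0.8,0,-1],[0,0,0.9,0,-1],[0,0,0.9,0,-1],[0,0,0.9,0,-1],[0,0,0.5,0,-1],[0,0,0,0,-1],[0,0,0,0,-1]]]'

```text
time_s: 32.8
position: [0.4315, -0.3259, 0.2311]
tcp_rot: [[-0.0, 1.0, 0.001], [1.0, 0.0, -0.001], [-0.001, 0.001, -1.0]]
force: [-0.3, 0.7, 0.2]
opening: 1.002
```

```bash
python3 - <<'E'
from wr import *
s,d=wrist("w9");print(s["time_s"],s["opening"],s["force"])
im=d["img"].copy();th=np.linspace(0,2*np.pi,80)
cv2.polylines(im,[proj(d,np.c_[.432+.075*np.cos(th),-.326+.075*np.sin(th),0*th+.048]).astype(np.int32)],True,(0,0,255))
cv2.polylines(im,[proj(d,box(.432,-.326,np.pi/2,.048,.074))[4:].astype(np.int32)],True,(0,255,0))
t=imaging.capture("top");c=imaging.capture("scene")
f=lambda i:cv2.resize(i,(390,300),interpolation=cv2.INTER_CUBIC)
cv2.imwrite("pics/c9.png",np.vstack([np.hstack([f(im),f(c["img"])]),np.hstack([f(t["img"][140:240,75:205]),f(t["img"])])]))
cv2.imwrite("pics/w9z.png",cv2.resize(im[90:250,170:340],None,fx=3.5,fy=3.5))
E
```

```text
32.8 1.0019820932196364 [-0.25309756  0.71115912  0.17327559]
```

View pics/c9.png

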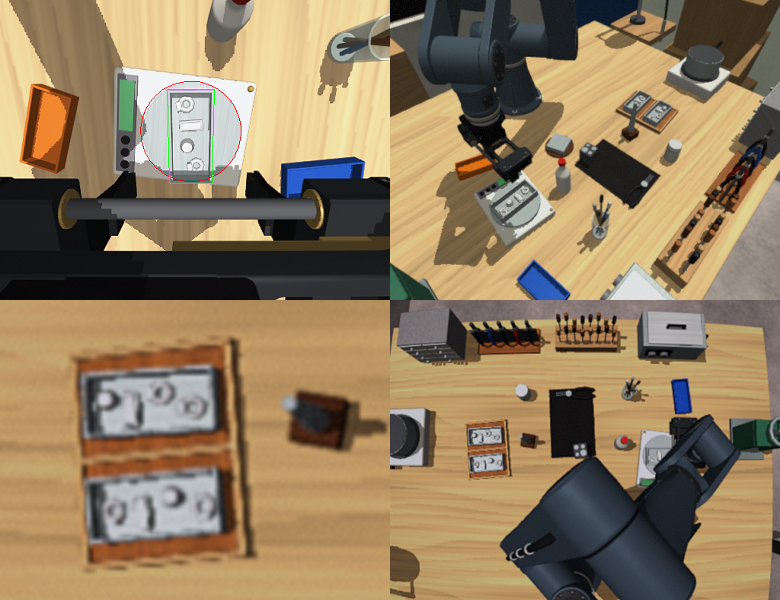

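View pics/w9z.png

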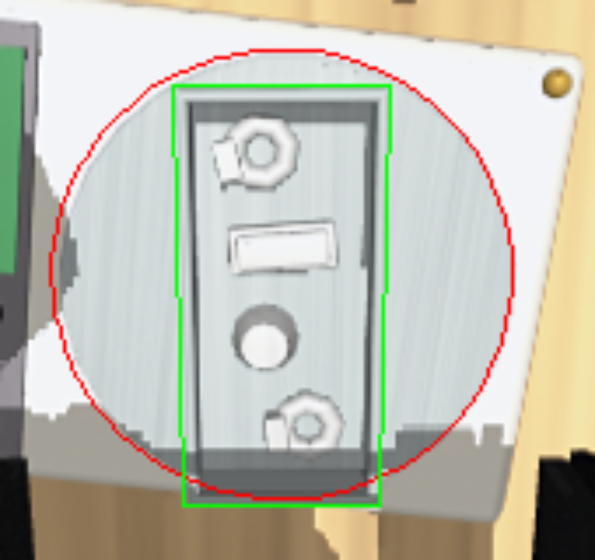

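Both trays are in place: the second is centred on the platform within 1–2 mm, with its four castings, and the gripper is open and clear. Handing in.

```bash
python3 -c "
from rig import bot
print(bot.hand_in())"
```

```text
the job is handed in; nothing more can be done
None
```

Both trays are where you asked, and I handed the job in at about 33 s of the 70 s allowed. I carried the weighed tray level from the scale to the rack's free near bay. Then I carried the waiting tray from the mat to the middle of the scale platform. I lowered each one until the force showed light contact (3–4 N) before opening the gripper.

- **Trays:** The last pictures show the weighed tray flat in its bay. The second tray is centred on the platform to about 1–2 mm.
- **Castings:** Each tray still holds its four castings.
- **Everything else:** By eye, nothing else appears to have moved. I didn't re-measure the other items' positions. The blue and orange look-alike trays were not touched.
- **Gripper:** It is fully open and well clear of both trays.

No check failed. The one disagreement was between the top and scene cameras, which placed the trays 6–9 mm apart in x. I settled that with the wrist camera before each grasp and for the rack bay.

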